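# Fit the keyed shaft into the belt pulley and hold it home

### The job

First press the belt pulley in the grey jig down with the empty gripper until it is fully seated on the jig. Then take the shaft that has a key on its side out of the wooden stand, lower its end into the pulley's bore, turn it until the key slips into the keyway and push it down against the spring until its collar is home on the hub. Finish while still gripping the shaft and holding it down there, for the spring lifts it if you let go; leave the plain shaft, the solder spool and the screw tin where they are.

Things in the scene. Friction and masses are not known exactly. Their poses are not given: they have to be found in the camera images.
- jig: grey square base plate 116x116x24 mm, fixed to the desk; origin at the centre of its underside. Three steel pins (up to 40 mm above the desk) locate the pulley at its middle, four bolt heads in the corners; the pulley's keyway faces roughly towards the robot (within 30 degrees)
- pulley (a joint): how far the pulley is pressed down on the pins, m: 0 to 0.0015 at the start (it stands proud of the jig), 0.006 fully seated (hard stop). It moves only straight down and cannot turn; friction holds it where it is left, a push of about 4 to 8 N moves it
- bore_top (a point): aluminium toothed pulley in the jig, 72 mm across, 36 mm high. Point: centre of the bore mouth in its flat top (66 mm above the desk unpressed, 60 seated); z up, x towards the keyway. Bore 21.5 mm, right through; keyway 7.5 mm wide, out to 15.5 mm from the axis. Hub face flat to 24 mm from the axis, rim 1.5 mm lower to 33 mm. With the shaft home its centre is 4 mm above this point
- pad (a joint): brass spring pad below the bore, its free top 24 mm above the desk: how far it is pressed down, m: 0 free, 0.010 with the shaft home, stop at 0.013. Pushing it takes 3 N at first and 8 N with the shaft home
- shaft_mid (a point): steel shaft with a key, 100 mm long, about 0.18 kg, upright in the stand, its lower end 10 mm above the desk. Point: its centre, 50 mm up; z up along it, x towards the key. From the lower end: round, 20 mm thick, to 46 mm (end tapered 3 mm); key from 18 to 42 mm, 6 mm wide, out to 14 mm from the axis; collar 32 mm across, 46 to 54 mm; then a square 18x18 mm end to grip, flats facing x and y
- plain_mid (a point): centre of the plain shaft in the stand's other socket: the same shape and size but without a key; stays there
- stand: wooden block 60x150x26 mm, fixed, origin at the centre of its underside; two round sockets 22 mm wide and 16 mm deep at y = -45 and +45 mm, the keyed shaft in either of them, its key facing roughly towards the robot (within 60 degrees)
- spool: spool of solder 56 mm across, 40 mm high, behind the stand, origin under its centre; bystander
- tin: small open tin of screws 50x72x22 mm beside the jig, origin under its centre; bystander
Not all that is in view belongs to the job. Leave any purple or yellow look-alike of the part that bears plain_mid alone.

How it is judged:
By the outcome, as a careful person would: the job done as asked, in the order asked, and still so for the second after the job is handed in, while the arm keeps its last pose, push and grip.
It also fails if it takes over 58 s, if anything falls off the work surface, if the arm or the gripper's body presses on something with over 40 N, if the wrist force passes 120 N, or if a joint passes its speed limit or range.

### The arm

A 6-joint arm with a two-finger parallel gripper is mounted at the origin on a cart in front of the work surface, level with it; the furniture and walls round the work are solid. World frame = base frame: x ahead of the robot, y to its left, z up, the work surface at z = 0. Lengths are in m, angles in rad, forces in N, time in s.
With the tool pointing down it reaches from about 0.3 to 0.75 m from the base axis. Payload 8.5 kg.
Tool frame: the origin (TCP) lies between the finger pads; the fingertips stand robot.tcp_to_tips ahead of it and the grasp point (between the pads) lies 11 mm behind it (robot.tcp_to_tips is the distance from the TCP to the fingertips, in m); z points along the fingers, y is the line along which they close (so a half turn about z gives the same grasp; the last joint's range is limited). The gripper opens to 85 mm and grips with 20 to 120 N. Pads are 22 mm wide; open, the fingers measure 114 mm over their backs; the gripper's body (76 mm by 85 mm) begins 54 mm behind the grasp point. The pads swing forward as they close: fully open they stand 13 mm farther back than shut.
Start: joints at [1.048, 0.381, 1.297, -0, 1.464, -0.215], TCP at [0.167, 0.524, 0.239] pointing down, gripper open.
Joint ranges: [-3.11, 3.11], [-0.89, 2.33], [0.22, 2.48], [-1.42, 4.56], [0.17, 2.85], [-2.88, 2.88]. Speed limits (rad/s): [2.39, 2.39, 3.14, 3.14, 3.14, 3.14].

### API

Orientations are given as a 3x3 rotation matrix whose columns are the frame's x, y, z axes.
In Python, from workcell import robot gives the robot as it stands.
- The arm moves only by the shell command python3 -m creep 'ROWS' [OPENING]. ROWS is text: rows parted by semicolons, each of 6 numbers parted by spaces: the shift along the world's x, y, z in cm, then the turn, a rotation vector about the world's x, y, z in rad. A call has 1 to 8 rows; each row is the pose to reach, as a shift and turn from the pose commanded when the call began; what a row does not reach only later rows make up. A row lasts 1/10 s, in which the tool goes at most 50 mm and 8.59 degrees, less where a joint would pass 70% of its speed; a pose out of reach is approached as far as the arm can. A call with a gripper value outside its range is refused whole. OPENING is the finger opening in cm, from 0 to 8.54, set as the call begins (- or left out, the last holds). The fingers move at their own pace and stop on an object; the grip force is fixed at half the most. Time passes only in rows, so rows that repeat a pose let the fingers close. It gives the time, the measured TCP pose, the force, the opening and the grip force at its end, in the units of the state.
- robot.state(): the state, without advancing time (a new reading comes with each control period).
- robot.get_image(name): name is "side" or "top"; returns the picture (384x512x3 uint8, red, green, blue); there is no depth.
- robot.calibration(name): a dict with "intrinsics" (3x3 intrinsics, pixels), "rvec" (rotation vector, rad) and "tvec" (3), from world to camera coordinates, as OpenCV has them. Camera axes: x right, y down, z forward; pixel columns grow to the right and rows downward; lengths in m; the calibration is good to about 2 mm. A picture is of the moment at which its call begins. calibration takes no time and is no camera call.
- robot.sign_off(): hands the job in; it is judged then, once.
The state is a dict: "t": time; "joint_positions": joint angles; "qvel": joint speeds; "effort": joint torques, N m; "ee_pos": TCP position; "tool_rot": TCP orientation; "contact_force": force on the tool from outside, world axes, zero at the start; "torque": the same for the moment, N m; "finger_gap": finger opening in m; "finger_force": force on a finger pad.
Only numpy, scipy, OpenCV 4.12 (cv2) and the standard library are available. Lean on these libraries where they do the work, as an engineer would, in place of code of your own. Each camera call takes 0.05 s, during which the arm holds its last target. There are 200 camera calls.

## Working session

There is one attempt and no reset: what is moved stays moved. The work goes in short steps, Python scripts to look and compute and a shell command to move; the robot and the scene stay as the last step left them, time stands still between calls to the robot, and variables do not carry over. Pictures are saved under pics/ and viewed, at most 10 in all, crops included, and the job is handed in when it is done.

```bash
mkdir -p pics; ls; python3 - <<'E'
from workcell import robot
import cv2,numpy as np
for n in("top","side"):
    im=robot.get_image(n); cv2.imwrite(f"pics/{n}0.png",im[:,:,::-1]); c=robot.calibration(n)
    R=cv2.Rodrigues(np.array(c["rvec"],float))[0]; print(n,np.round(c["intrinsics"],1).tolist(),np.round(-R.T@np.array(c["tvec"]).ravel(),3),np.round(R,2).tolist())
print(robot.state(),robot.tcp_to_tips)
E
```

```text
pics
top [[462.1, 0.0, 260.4], [0.0, 462.1, 190.5], [0.0, 0.0, 1.0]] [0.418 0.064 1.111] [[0.01, -1.0, 0.03], [-0.98, -0.02, -0.19], [0.19, -0.03, -0.98]]
side [[377.2, 0.0, 259.3], [0.0, 377.2, 190.3], [0.0, 0.0, 1.0]] [ 0.333 -0.632  0.737] [[0.91, -0.42, -0.02], [-0.29, -0.6, -0.74], [0.3, 0.68, -0.67]]
{'t': 0.1, 'joint_positions': array([ 1.04773207e+00,  3.81121003e-01,  1.29818959e+00, -1.46032663e-05,
        1.46358121e+00, -2.15298707e-01]), 'qvel': array([-0.00061198, -0.0014355 , -0.00224135,  0.00080991,  0.00024637,
       -0.00092947]), 'effort': array([ 3.89269771e-03, -4.49218726e+01, -2.31655544e+01, -1.90859196e-04,
        3.68618552e-03, -1.04621738e-04]), 'ee_pos': array([0.16648405, 0.52392567, 0.23877604]), 'tool_rot': array([[-9.53013222e-01,  3.02928034e-01, -6.36398269e-04],
       [ 3.02928588e-01,  9.53012585e-01, -1.13270180e-03],
       [ 2.63368430e-04, -1.27226302e-03, -9.99999156e-01]]), 'contact_force': array([ 0.14562175, -0.49482566,  0.30255331]), 'torque': array([ 0.08651401, -0.01547869, -0.01478655]), 'finger_force': 0.0, 'finger_gap': 0.08544951078274875} 0.008
```

View pics/top0.png

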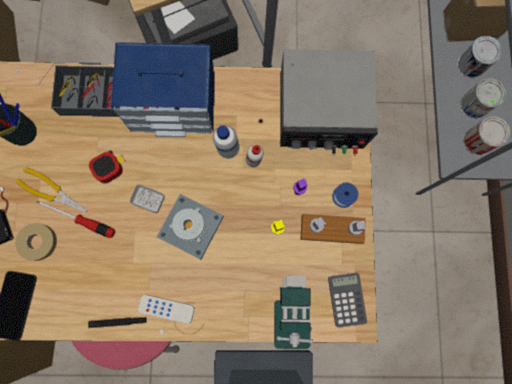

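View pics/side0.png

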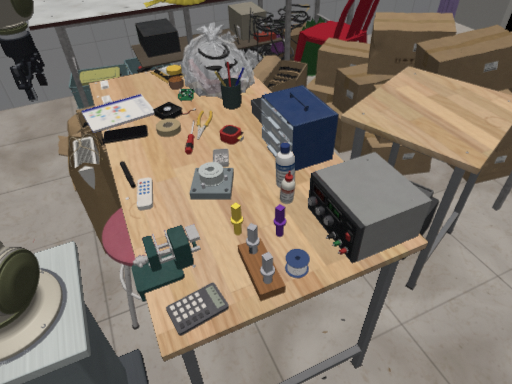

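Top view: pulley and jig at (188,225), stand at (333,229) with grey shafts at (318,226) and (358,228). The yellow (278,227) and purple (300,186) look-alikes are to be left alone. The spool is at (345,195) and the tin at (148,198). I need a close crop to find which grey shaft has the key.

```bash
python3 - <<'E'
import cv2,numpy as np
t=cv2.imread("pics/top0.png");s=cv2.imread("pics/side0.png")
f=lambda im,x,y,w,h,k:cv2.resize(im[y:y+h,x:x+w],None,fx=k,fy=k,interpolation=cv2.INTER_CUBIC)
a=f(t,155,190,70,70,4); b=f(t,300,205,70,50,4)   # 280x280, 280x200
c=f(s,235,215,60,85,6) #360x510
d=f(s,190,155,50,45,4)
o=np.zeros((580,680,3),np.uint8);o[:280,:280]=a;o[290:490,:280]=b;o[:510,300:660]=c
cv2.imwrite("pics/crop0.png",o)
E
```

```text
(no output)
```

View pics/crop0.png

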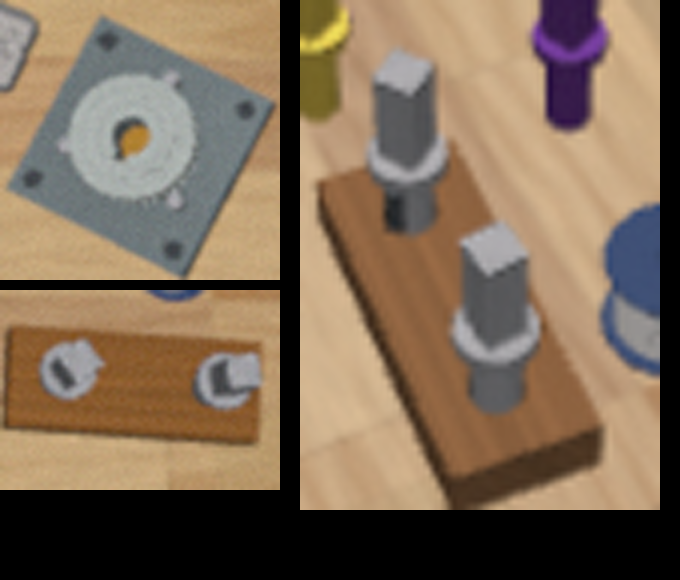

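The shaft with the key is the left one in the top view, which is the far one in the side view: its dark key shows at side crop (398,210). The keyway points down-left in the top crop. Next I'll enlarge for pixel readings.

```bash
python3 - <<'E'
import cv2,numpy as np
t=cv2.imread("pics/top0.png");s=cv2.imread("pics/side0.png")
f=lambda im,x,y,w,h,k:cv2.resize(im[y:y+h,x:x+w],None,fx=k,fy=k,interpolation=cv2.INTER_CUBIC)
o=np.zeros((600,800,3),np.uint8)
o[:290,:390]=f(t,168,210,39,29,10)
o[300:590,:390]=f(t,303,210,39,29,10)
o[:290,400:790]=f(s,190,160,39,29,10)
o[300:600,400:790]=cv2.resize(s[220:260,236:288],(390,300),interpolation=cv2.INTER_CUBIC) #7.5
cv2.imwrite("pics/crop1.png",o)
E
```

```text
(no output)
```

View pics/crop1.png

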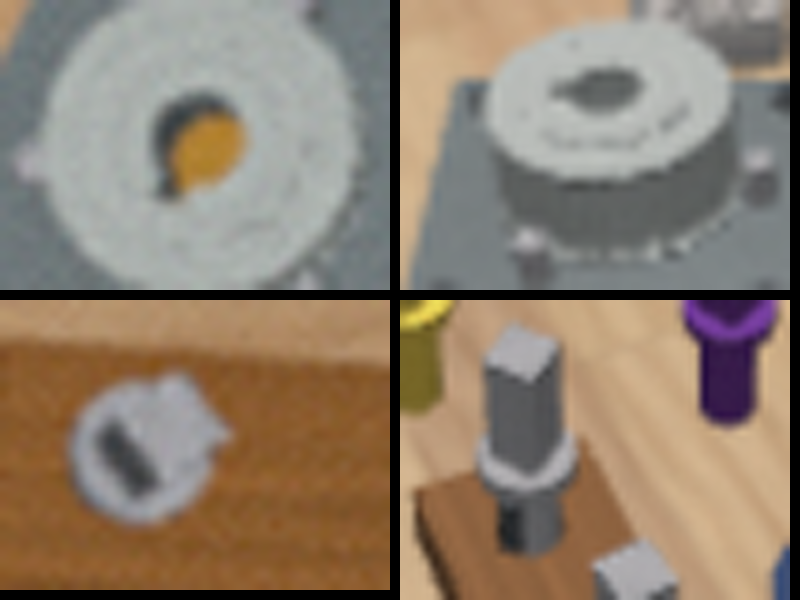

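```bash
cat > h.py <<'E'
from workcell import robot
import cv2,numpy as np
def cam(n):
    c=robot.calibration(n); return np.array(c["intrinsics"],float),np.array(c["rvec"],float),np.array(c["tvec"],float).ravel()
def ray(n,px,z):
    K,r,t=cam(n);R=cv2.Rodrigues(r)[0];o=-R.T@t
    d=R.T@np.linalg.solve(K,[px[0],px[1],1]);return (o+d*(z-o[2])/d[2])
E
python3 - <<'E'
from h import *
P=lambda l,n,p,z:print(l,n,np.round(ray(n,p,z)[:2],4))
# +? crop->px: (c+.5)/k-.5+off
g=lambda x,y,ox,oy,k:((x+.5)/k-.5+ox,(y+.5)/k-.5+oy)
T=(168,210,10)
P('bore','top',g(199,139,*T),.065);P('keytip','top',g(165,195,*T),.065)
P('bore','side',g(204,90,190,160,10),.065);P('keytip','side',g(153,90,190,160,10),.065)
S=(303,210,10)
P('collar','top',g(142,152,*S),.064)
for p in[(182,72),(232,137)]:P('sqcorner','top',g(*p,*S),.11)
P('sq','top',g(186,125,*S),.11)
P('sq','side',g(122,53,236,220,7.5),.11)
P('sqL','side',g(87,55,236,220,7.5),.11);P('sqTop','side',g(117,24,236,220,7.5),.11);P('sqBot','side',g(127,81,236,220,7.5),.11);P('sqR','side',g(160,47,236,220,7.5),.11)
P('collar','side',g(127,153,236,220,7.5),.064)
for p in[(6,326),(260,342),(258,442),(4,428)]:P('stand','top',((p[0])/4+300-.4,(p[1]-290)/4+205-.4),.026)
P('spool','top',(345,195),.04);P('yel','top',(278,228),.1);P('pur','top',(301,187),.1)
E
```

```text
bore top [0.5453 0.2006]
keytip top [0.5325 0.2078]
bore side [0.543  0.2015]
keytip side [0.5298 0.2079]
collar top [ 0.5467 -0.0936]
sqcorner top [ 0.5588 -0.0957]
sqcorner top [ 0.5447 -0.1064]
sq top [ 0.5471 -0.0964]
sq side [ 0.5453 -0.095 ]
sqL side [ 0.5355 -0.0912]
sqTop side [ 0.5487 -0.0835]
sqBot side [ 0.5421 -0.106 ]
sqR side [ 0.5566 -0.0978]
collar side [ 0.5453 -0.0948]
stand top [ 0.5775 -0.0623]
stand top [ 0.5701 -0.2139]
stand top [ 0.5107 -0.2108]
stand top [ 0.5169 -0.0607]
spool top [ 0.6215 -0.1653]
yel top [ 0.5339 -0.0025]
pur top [ 0.6268 -0.0538]
```

```bash
python3 -m creep '30 -25.7 0 0 0 0;30 -25.7 0 0 0 0;30 -25.7 0 0 0 0;30 -25.7 0 0 0 0;30 -25.7 0 0 0 0;30 -25.7 0 0 0 0;30 -25.7 0 0 0 0;30 -25.7 0 0 0 0' 2.5
```

```text
t: 0.9
ee_pos: [0.468, 0.2652, 0.2391]
tool_rot: [[-0.953, 0.304, -0.001], [0.304, 0.953, -0.0], [0.0, -0.0, -1.0]]
contact_force: [-0.4, 0.9, -0.1]
finger_gap: 0.0253
finger_force: 0.0
```

```bash
python3 -m creep '7.6 -6.4 -3 0 0 0;7.6 -6.4 -8 0 0 0;7.6 -6.4 -13 0 0 0;7.6 -6.4 -13.9 0 0 0;7.6 -6.4 -14.4 0 0 0;7.6 -6.4 -14.9 0 0 0;7.6 -6.4 -14.9 0 0 0' 2.5
python3 - <<'E'
from h import *
im=robot.get_image("side"); cv2.imwrite("pics/s1.png",cv2.resize(im[130:220,160:280,::-1],None,fx=6,fy=6,interpolation=cv2.INTER_CUBIC))
E
```

```text
t: 1.6
ee_pos: [0.5429, 0.2037, 0.0916]
tool_rot: [[-0.953, 0.302, 0.002], [0.302, 0.953, 0.0], [-0.002, 0.001, -1.0]]
contact_force: [-0.0, 0.5, 0.6]
finger_gap: 0.025
finger_force: 0.0
```

View pics/s1.png

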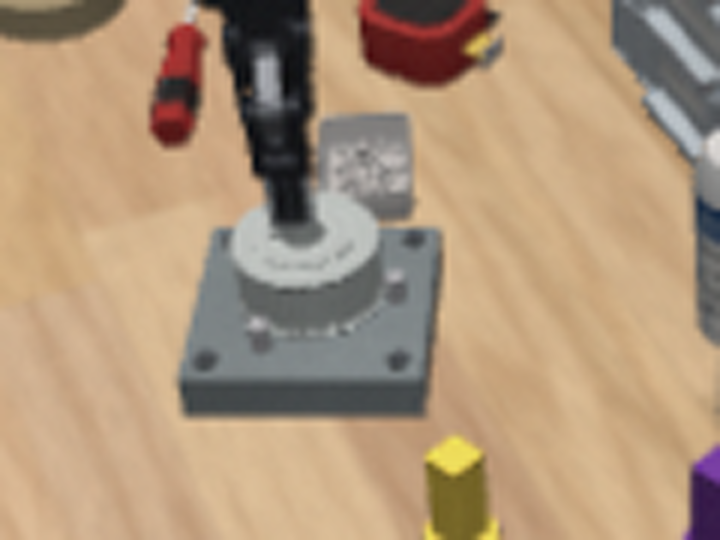

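The gripper stands centred over the bore, tip at crop (290,220), pulley at (305,240). Pressing now.

```bash
python3 -m creep '0.1 -0.25 -0.7 0 0 0;0.1 -0.25 -1.2 0 0 0;0.1 -0.25 -1.4 0 0 0;0.1 -0.25 -1.5 0 0 0;0.1 -0.25 -1.6 0 0 0;0.1 -0.25 -1.7 0 0 0;0.1 -0.25 -1.7 0 0 0'
```

```text
t: 2.35
ee_pos: [0.5437, 0.2007, 0.0734]
tool_rot: [[-0.953, 0.303, 0.0], [0.303, 0.953, 0.0], [-0.0, 0.0, -1.0]]
contact_force: [0.2, -0.2, -0.0]
finger_gap: 0.0247
finger_force: 0.1
```

```bash
python3 -m creep '0 0 -0.1 0 0 0;0 0 -0.2 0 0 0;0 0 -0.3 0 0 0;0 0 -0.3 0 0 0'; python3 -m creep '0 0 -0.1 0 0 0;0 0 -0.2 0 0 0;0 0 -0.2 0 0 0'
```

```text
t: 2.75
ee_pos: [0.5437, 0.2006, 0.0703]
tool_rot: [[-0.953, 0.303, 0.0], [0.303, 0.953, 0.0], [-0.0, 0.0, -1.0]]
contact_force: [-0.7, -0.4, 2.5]
finger_gap: 0.0249
finger_force: 1.3
t: 3.05
ee_pos: [0.5437, 0.2007, 0.0682]
tool_rot: [[-0.953, 0.303, 0.0], [0.303, 0.953, 0.0], [-0.0, 0.0, -1.0]]
contact_force: [-0.4, 0.6, 2.1]
finger_gap: 0.0248
finger_force: 1.0
```

```bash
python3 -m creep '0 0 -0.1 0 0 0;0 0 -0.2 0 0 0;0 0 -0.2 0 0 0'; python3 -m creep '0 0 -0.1 0 0 0;0 0 -0.2 0 0 0;0 0 -0.2 0 0 0'
```

```text
t: 3.35
ee_pos: [0.5437, 0.2007, 0.0679]
tool_rot: [[-0.953, 0.303, 0.001], [0.303, 0.953, 0.0], [-0.001, 0.0, -1.0]]
contact_force: [-5.9, -0.8, 16.0]
finger_gap: 0.0251
finger_force: 8.3
t: 3.65
ee_pos: [0.5438, 0.2007, 0.0678]
tool_rot: [[-0.953, 0.303, 0.003], [0.303, 0.953, 0.0], [-0.003, 0.001, -1.0]]
contact_force: [-11.4, -2.5, 33.1]
finger_gap: 0.025
finger_force: 16.3
```

Hard stop reached at 33 N with the tips at about 60 mm, so the pulley is seated. Next I'll lift and go to the keyed shaft.

```bash
python3 -m creep '0 0 5 0 0 0;0 -2 10 0 0 0.13;0 -5.5 13.5 0 0 0.26;0 -10 15 0 0 0.4;0 -15 15 0 0 0.54;0 -20 15 0 0 0.68;0 -25 15 0 0 0.81;0.2 -29.5 15 0 0 0.88' 5.5
python3 -m creep '0 0 0 0 0 0;0 0 0 0 0 0'
```

```text
t: 4.45
ee_pos: [0.5449, -0.088, 0.214]
tool_rot: [[-0.838, -0.546, -0.0], [-0.546, 0.838, 0.0], [0.0, 0.0, -1.0]]
contact_force: [1.4, 0.4, -0.1]
finger_gap: 0.0549
finger_force: 0.0
t: 4.65
ee_pos: [0.5452, -0.0873, 0.2138]
tool_rot: [[-0.842, -0.539, -0.001], [-0.539, 0.842, 0.001], [0.001, 0.001, -1.0]]
contact_force: [0.4, 1.6, 1.1]
finger_gap: 0.055
finger_force: 0.0
```

```bash
python3 - <<'E'
from h import *
s=robot.get_image("side");t=robot.get_image("top")
o=np.zeros((600,800,3),np.uint8)
o[:300,:400]=cv2.resize(t[190:250,290:370],(400,300),interpolation=cv2.INTER_CUBIC)
o[300:,:400]=cv2.resize(t[210:240,168:208],(400,300),interpolation=cv2.INTER_CUBIC)
o[:,405:]=cv2.resize(s[200:290,230:289],(395,600),interpolation=cv2.INTER_CUBIC)
cv2.imwrite("pics/c2.png",o[:,:,::-1])
E
```

```text
(no output)
```

View pics/c2.png

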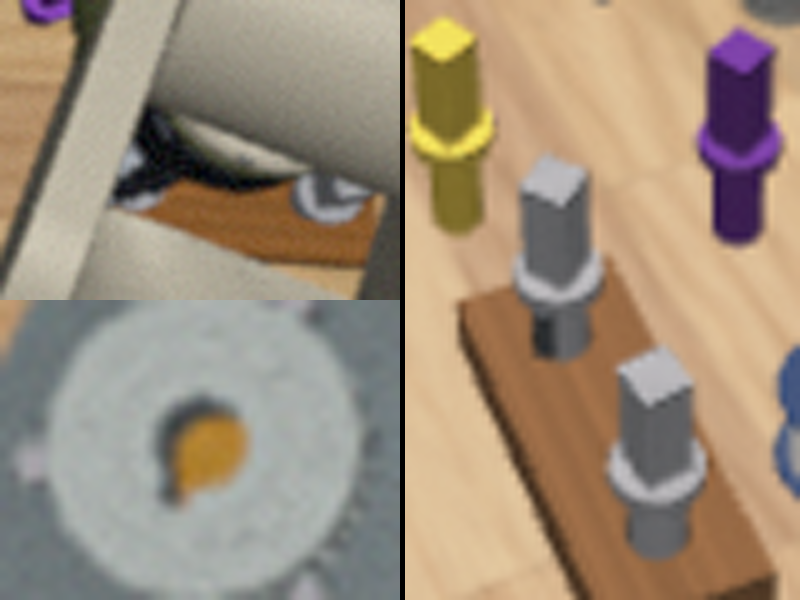

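The shafts stand clear below the gripper in the side crop: keyed one at (555,180), its key at (545,330). Pulley keyway direction confirmed at about 151°.

```bash
python3 -m creep '0.1 -0.7 -1 0 0 0;0.1 -0.7 -5 0 0 0;0.1 -0.7 -9 0 0 0;0.1 -0.7 -11.5 0 0 0;0.1 -0.7 -13 0 0 0;0.1 -0.7 -13.4 0 0 0;0.1 -0.7 -13.4 0 0 0'
python3 -m creep '0 0 0 0 0 0;0 0 0 0 0 0;0 0 0 0 0 0;0 0 0 0 0 0;0 0 0 0 0 0' 1.5
```

```text
t: 5.45
ee_pos: [0.5463, -0.0929, 0.0799]
tool_rot: [[-0.84, -0.542, -0.001], [-0.542, 0.84, 0.0], [0.001, 0.001, -1.0]]
contact_force: [0.1, 0.0, 0.7]
finger_gap: 0.0548
finger_force: 0.0
t: 5.95
ee_pos: [0.5468, -0.0934, 0.0812]
tool_rot: [[-0.841, -0.541, 0.002], [-0.541, 0.841, -0.0], [-0.001, -0.001, -1.0]]
contact_force: [-0.9, 0.7, 7.0]
finger_gap: 0.0172
finger_force: 58.6
```

```bash
python3 -m creep '0 0 1 0 0 0;0 0 3 0 0 0;0 0 7 0 0 0;0 0 11 0 0 0;0 3 12 0 0 0;0 7 12 0 0 -0.1;0 11.5 12 0 0 -0.23;0 16 12 0 0 -0.36'
python3 -m creep '0 4.5 0 0 0 -0.14;0 9 0 0 0 -0.28;-0.1 12 0 0 0 -0.42;-0.2 13.5 0 0 0 -0.56;-0.2 13.5 -2 0 0 -0.7;-0.2 13.5 -4 0 0 -0.7;-0.2 13.5 -5 0 0 -0.7;-0.2 13.5 -5 0 0 -0.7'
python3 - <<'E'
from h import *
print(robot.state()["contact_force"])
s=robot.get_image("side");t=robot.get_image("top")
o=np.zeros((600,800,3),np.uint8)
o[:300,:400]=cv2.resize(t[195:255,150:230],(400,300),interpolation=cv2.INTER_CUBIC)
o[300:,:400]=cv2.resize(s[215:290,230:330],(400,300),interpolation=cv2.INTER_CUBIC)
o[:,405:]=cv2.resize(s[130:190,190:229],(395,600),interpolation=cv2.INTER_CUBIC)
cv2.imwrite("pics/c3.png",o[:,:,::-1])
E
```

```text
t: 6.75
ee_pos: [0.5459, 0.068, 0.2008]
tool_rot: [[-0.979, -0.205, 0.0], [-0.205, 0.979, -0.0], [-0.0, -0.0, -1.0]]
contact_force: [0.7, 0.0, -1.5]
finger_gap: 0.0172
finger_force: 59.0
t: 7.55
ee_pos: [0.5438, 0.2014, 0.1494]
tool_rot: [[-0.883, 0.468, -0.003], [0.468, 0.883, -0.0], [0.002, -0.002, -1.0]]
contact_force: [0.4, -0.7, -1.3]
finger_gap: 0.0171
finger_force: 58.9
[ 0.40120256 -0.68479778 -1.31937348]
```

View pics/c3.png

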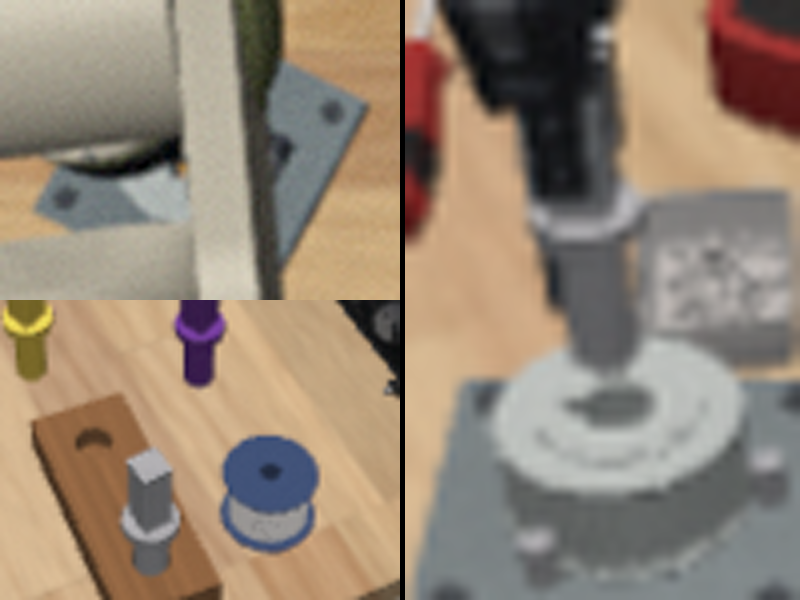

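Keyed shaft is out (empty socket at crop (95,440)), plain shaft untouched. The shaft end is at crop (603,360) just above the bore (613,405), key to the left at (553,285). I'll check the alignment numerically.

```bash
python3 - <<'E'
from h import *
g=lambda x,y:((x-405+.5)/(395/39)-.5+190,(y+.5)/10-.5+130)
print('bore',ray('side',g(614,405),.060)[:2])
K,r,t=cam('side');e=robot.state()
p=e['ee_pos'];a=e['tool_rot'][:,2]
for d in(.071,.025,.060):
    w=p+a*d; q=cv2.projectPoints(w[None],r,t,K,None)[0].ravel(); print(d,np.round(w,4),'crop',np.round([(q[0]-190+.5)*395/39+405,(q[1]-130+.5)*10],0))
b=(.544,.201,.060);q=cv2.projectPoints(np.array([b]),r,t,K,None)[0].ravel();print('bore crop',[(q[0]-190+.5)*395/39+405,(q[1]-130+.5)*10])
# top bore reread from c2 (seated)
print('bore top',ray('top',((203+.5)/10-.5+168,(143+.5)/10-.5+210),.060)[:2])
E
```

```text
bore [0.54289299 0.20080008]
0.071 [0.5448 0.2015 0.0801] crop [612. 347.]
0.025 [0.5448 0.2015 0.1261] crop [594. 215.]
0.06 [0.5448 0.2015 0.0911] crop [608. 316.]
bore crop [np.float64(617.967930663096), np.float64(404.03998812626384)]
bore top [0.5450406 0.2003553]
```

```bash
python3 -m creep '-0.05 -0.05 -1 0 0 0;-0.05 -0.05 -1.7 0 0 0;-0.05 -0.05 -2 0 0 0;-0.05 -0.05 -2.2 0 0 0;-0.05 -0.05 -2.4 0 0 0;-0.05 -0.05 -2.4 0 0 0'
```

```text
t: 8.25
ee_pos: [0.5441, 0.2013, 0.1263]
tool_rot: [[-0.883, 0.469, 0.001], [0.469, 0.883, 0.0], [-0.0, 0.001, -1.0]]
contact_force: [2.2, 1.8, -2.9]
finger_gap: 0.0174
finger_force: 58.8
```

```bash
python3 -m creep '0.03 0.02 -0.3 0 0 0;0.03 0.02 -0.6 0 0 0;0.03 0.02 -0.9 0 0 0;0.03 0.02 -1.1 0 0 0;0.03 0.02 -1.1 0 0 0'
```

```text
t: 8.75
ee_pos: [0.5442, 0.2015, 0.115]
tool_rot: [[-0.883, 0.469, -0.0], [0.469, 0.883, 0.0], [0.0, 0.0, -1.0]]
contact_force: [2.1, 1.7, -3.4]
finger_gap: 0.0171
finger_force: 58.7
```

```bash
python3 -m creep '0 0 -0.15 0 0 0;0 0 -0.3 0 0 0;0 0 -0.45 0 0 0;0 0 -0.45 0 0 0'
```

```text
t: 9.15
ee_pos: [0.5442, 0.2014, 0.1107]
tool_rot: [[-0.883, 0.469, 0.0], [0.469, 0.883, 0.0], [-0.0, 0.0, -1.0]]
contact_force: [2.4, 1.8, -1.9]
finger_gap: 0.0173
finger_force: 58.8
```

```bash
python3 -m creep '0.02 0.02 -0.15 0 0 0;0.02 0.02 -0.3 0 0 0;0.02 0.02 -0.4 0 0 0;0.02 0.02 -0.4 0 0 0'
```

```text
t: 9.55
ee_pos: [0.5443, 0.2015, 0.1066]
tool_rot: [[-0.883, 0.469, -0.0], [0.469, 0.883, -0.0], [0.0, -0.0, -1.0]]
contact_force: [1.3, 1.1, -2.6]
finger_gap: 0.0176
finger_force: 59.1
```

```bash
python3 -m creep '0.02 0.02 -0.3 0 0 0;0.02 0.02 -0.6 0 0 0;0.02 0.02 -0.9 0 0 0;0.02 0.02 -1.1 0 0 0;0.02 0.02 -1.1 0 0 0'; python3 -m creep '0 0 -0.2 0 0 0;0 0 -0.4 0 0 0;0 0 -0.6 0 0 0;0 0 -0.6 0 0 0'
```

```text
t: 10.05
ee_pos: [0.5444, 0.2017, 0.0955]
tool_rot: [[-0.883, 0.469, -0.001], [0.469, 0.883, -0.0], [0.0, -0.001, -1.0]]
contact_force: [0.1, -0.3, -1.9]
finger_gap: 0.0171
finger_force: 59.1
t: 10.45
ee_pos: [0.5446, 0.2017, 0.0899]
tool_rot: [[-0.883, 0.469, 0.0], [0.469, 0.883, -0.0], [-0.0, -0.0, -1.0]]
contact_force: [-0.9, -0.7, 4.0]
finger_gap: 0.0171
finger_force: 59.7
```

```bash
python3 -m creep '-0.02 0 -0.2 0 0 0;-0.02 0 -0.4 0 0 0;-0.02 0 -0.4 0 0 0;-0.02 0 -0.4 0 0 0'; python3 -m creep '0 0 -0.1 0 0 0;0 0 -0.2 0 0 0;0 0 -0.2 0 0 0;0 0 -0.2 0 0 0'
```

```text
t: 10.85
ee_pos: [0.5445, 0.2018, 0.086]
tool_rot: [[-0.883, 0.469, 0.001], [0.469, 0.883, 0.0], [-0.0, 0.0, -1.0]]
contact_force: [-1.8, -0.6, 4.9]
finger_gap: 0.0173
finger_force: 60.0
t: 11.25
ee_pos: [0.5446, 0.2018, 0.0852]
tool_rot: [[-0.883, 0.469, 0.001], [0.469, 0.883, 0.0], [-0.001, 0.001, -1.0]]
contact_force: [-4.0, -1.7, 14.9]
finger_gap: 0.017
finger_force: 61.4
```

```bash
python3 -m creep '0.02 0.02 -0.06 0 0 0;0.02 0.02 -0.06 0 0 0;0.02 0.02 -0.06 0 0 0'
python3 - <<'E'
from h import *
s=robot.get_image("side")
cv2.imwrite("pics/c4.png",cv2.resize(s[130:205,170:270,::-1],(800,600),interpolation=cv2.INTER_CUBIC))
E
```

```text
t: 11.55
ee_pos: [0.5447, 0.2018, 0.0852]
tool_rot: [[-0.883, 0.469, 0.002], [0.469, 0.883, -0.0], [-0.002, 0.0, -1.0]]
contact_force: [-6.3, -3.1, 20.3]
finger_gap: 0.0172
finger_force: 62.2
```

View pics/c4.png

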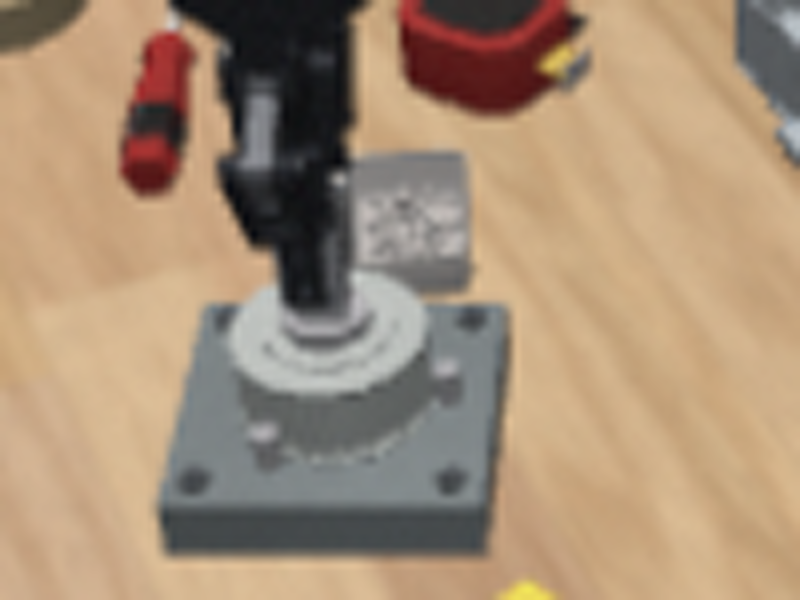

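The collar sits flat on the hub at crop (328,325), the gripper is still holding the shaft and pressing down with 20 N. Handing in.

```bash
python3 -c "
from workcell import robot
print(robot.sign_off())"
```

```text
the job is handed in; nothing more can be done
None
```

The job is handed in: I pressed the pulley to its hard stop, then seated the keyed shaft with its collar on the hub, still gripped and held down with about 20 N, and I touched nothing else.

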